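# Wedge the leaning topping dispenser level

## Task

The steel topping dispenser leans forward on its short front feet. Take the black rubber wedge from the counter and push it, thin end first, lying flat and square to the dispenser, under about the middle of its front edge until it jams tight and holds the dispenser level; then let go. Leave the other things on the counter where they are.

Things in the scene. Friction and masses are not known exactly. Their poses are not given: they have to be found in the camera images.
- wedge_mid (a point): the wedge: solid black rubber, 170 mm long, 44 mm wide, flat underside, upper face sloping evenly from 40 mm high at the thick end (heel, an upright face) to 4 mm at the thin end; about 0.2 kg. This point lies half-way along, on its centre line, 20 mm above its underside. Its x axis points along the wedge to the thin end, z up. It starts flat on the counter
- bracket: the fixed bracket that holds the rear of the topping dispenser (a steel cabinet 290 mm high, 220 mm wide, 240 mm deep). Origin on the counter, below the middle of the dispenser's front bottom edge when level; x points level into the dispenser, from front to rear (the way to push the wedge), y along the front edge, z up
- front_edge (a point): the middle of the dispenser's front bottom edge: a straight edge 220 mm long, 16 mm above the counter at the start, 26 mm when level. Below it is free space between two round feet, 16 mm thick, 98 mm either side of the middle
- chute_lip (a point): the middle of the lower front lip of the dispenser's chute: steel, 150 mm wide, it overhangs the front edge by 65 mm with its underside about 118 mm above the counter (131 mm when level). It leaves no room for an upright tool near the edge: lean the tool back 20 to 50 degrees, away from the dispenser
- dispenser (a joint): how far the dispenser has rocked up about its rear bracket, rad: 0 = leaning forward on its feet, 0.042 = level, at a firm stop. Its weight (about 4.5 N at the edge) brings it back. The wedge slides freely till 57 mm of it is under the edge, then lifts it and jams with about 104 mm under; the push needed is up to about 15 N before the jam. Friction holds the jammed wedge
- bar: a black rubber bar, a plain rectangular block 160 x 50 x 30 mm, no slope; origin at the centre of its underside. Leave alone
- whisk: a steel whisk, 270 mm long, 70 mm across its wires, lying; origin on the counter below the middle. Leave alone
- scraper: a flat scraper, 215 mm long, 20 mm high, blade 70 mm wide; origin on the counter below the middle. Leave alone
- jug: a grey measuring jug with a side handle, 104 mm across, 120 mm high; origin at the centre of its underside. Leave alone
- bowl: a steel bowl, 130 mm across, 55 mm high; origin at the centre of its underside. Leave alone
There are look-alikes about, which are no part of the job. What is shaped like the part that bears wedge_mid but orange or purple is not meant.

How it is judged (in metres and radians):
At the end, for the whole second after the job is handed in: The dispenser is held up level (joint above 0.034 of 0.042 rad) by the wedge, which bears its weight (more than 2 N); the wedge lies flat on the counter, at rest, within 40 mm of the middle of the front edge and within 17 degrees of square to it; the robot has let go (value of joint dispenser above 0.034 rad and contact force between wedge and bracket above 2 N and y of wedge_mid in the frame of bracket between -0.04 and 0.04 m and angle between the x axis of wedge_mid and the x axis of bracket, either way round below 0.3 rad and angle between wedge_mid's own z axis and vertical below 0.12 rad and height (world z) of wedge_mid below 0.028 m and linear speed of wedge below 0.01 m/s); the robot touches nothing.
It fails at once if another thing on the counter is moved more than 30 mm (distance of any of bar, whisk, scraper, jug, bowl from where it was at the start of the episode above 0.03 m).
It also fails if it takes over 48 s, if anything falls off the work surface, if the arm or the gripper's body presses on something with over 40 N, if the wrist force passes 120 N, or if a joint passes its speed limit or range.

## Robot

A 6-joint arm with a two-finger parallel gripper is mounted at the origin on the work surface. World frame = base frame: x ahead of the robot, y to its left, z up, the work surface at z = 0. Lengths are in m, angles in degrees, forces in N, time in s.
With the tool pointing down it reaches from about 0.375 to 0.9 m from the base axis. Payload 3.1 kg.
Tool frame: the origin (TCP) lies at the very end of the fingers, on their centre line; the grasp point (between the pads) lies 19 mm behind it; z points along the fingers, y is the line along which they close (so a half turn about z gives the same grasp; the last joint's range is limited). The gripper opens to 87 mm and grips with 3 to 60 N. Pads are 19 mm wide; open, the fingers measure 117 mm over their backs; the gripper's body (75 mm by 190 mm) begins 51 mm behind the grasp point.
Start: joints at [-75.315, 30.224, 82.088, -0, 67.689, -10.227], TCP at [0.263, -0.567, 0.223] pointing down, gripper open.
Joint ranges: [-176.69, 176.69], [-43.24, 126.21], [12.49, 139.97], [-82, 262], [0, 151.66], [-163.58, 163.58]. Speed limits (degrees/s): [159.86, 159.86, 180, 180, 180, 180].

## Interface

Orientations are given as a 3x3 rotation matrix whose columns are the frame's x, y, z axes.
In Python, from rig import bot gives the robot as it stands.
- The arm moves only by the tool move_arm, never from a script. Its argument "increments" is a list of rows, each an object with "xyz": the shift along the tool's x, y, z in mm, a list of three; "roll": the turn about the tool's z in rad; "grip": the opening in per cent of the stroke, from 0 (shut) to 100 (fully open). A call has 1 to 5 rows; each row shifts and turns the commanded pose from where the row before left it, along the tool's axes as they then stand; what a row does not reach is not made up. A row lasts 1/12 s, in which the tool goes at most 41.7 mm and 7.16 degrees, less where a joint would pass 70% of its speed; a pose out of reach is approached as far as the arm can. A call is refused whole if a number of a shift passes 41.7 or a number of a turn 0.125, either way. A call with a gripper value outside its range is refused whole. The fingers move at their own pace and stop on an object; the grip force is fixed at half the most. Time passes only in rows, so rows that do not move let the fingers close. It gives the time, the measured TCP pose, the force, the opening and the grip force at its end, in the units of the state.
- bot.read_state(): the state, without advancing time (a new reading comes with each control period).
- bot.capture(name): name is "side" or "top"; returns (picture, depth): 384x512x3 uint8, red, green, blue; 384x512 float32, m along the optical axis (not along the pixel's ray), 0 where there is no reading.
- bot.camera_model(name): a dict with "intrinsics" (3x3 intrinsics, pixels), "D" ([k1, k2, p1, p2, k3] as OpenCV has them; the pictures are not rectified), "rvec" (rotation vector, rad) and "tvec" (3), from world to camera coordinates, as OpenCV has them. Camera axes: x right, y down, z forward; pixel columns grow to the right and rows downward; lengths in m; the calibration is good to about 2 mm. A picture is of the moment at which its call begins. camera_model takes no time and is no camera call.
- bot.hand_in(): hands the job in; it is judged then, once.
Trained networks look in the newest picture that a camera, given by its name, has taken for a name from the list of things; names that differ only in an ending like _2 or _b are one class to them, and where a whole thing is asked for, a point or a joint stands for the part that bears it (a point fixed in the world has none). Each returns a list of dicts, best first, with "conf" (0 to 1); they miss things now and then, are a little off and sometimes report something else, mostly with a low value. They report only what shows in the picture. A call takes as long as a camera call. They do not tell look-alikes from the thing itself.
- bot.spot_in(label, camera): "at" ([x, y, z] in m, in the coordinates of the camera as it stood for that picture, good to about 4 mm: the middle of the surface that is visible of it).
- bot.trace(label, camera): "mask" (384x512 bool, what is visible of it).
The state is a dict: "time_s": time; "joint_positions": joint angles; "qvel": joint speeds; "tau": joint torques, N m; "position": TCP position; "tcp_rot": TCP orientation; "force": force on the tool from outside, world axes, zero at the start; "moment": the same for the moment, N m; "opening": opening from 0.0 (shut) to 1.0 (fully open); "grasp_force": force on a finger pad.
Only numpy, scipy, OpenCV 4.12 (cv2) and the standard library are available. Lean on these libraries where they do the work, as an engineer would, in place of code of your own. Each camera call takes 0.05 s, during which the arm holds its last target. There are 200 camera calls.

## Working session

There is one attempt and no reset: what is moved stays moved. The work goes in short steps, Python scripts to look and compute and a tool call to move; the robot and the scene stay as the last step left them, time stands still between calls to the robot, and variables do not carry over. Pictures are saved under pics/ and viewed, at most 10 in all, crops included, and the job is handed in when it is done.

Besides the shell and the picture viewer there is one more tool, called after "Call:" as name(argument=value, ...) on one line, values as JSON. move_arm: Moves the arm, as the interface text tells. Its arguments: {"type":"object","properties":{"increments":{"type":"array"}},"required":["increments"]}

```bash
ls; mkdir -p pics
python3 - <<'E'
from rig import bot
import cv2,numpy as np
s=bot.read_state();print(s['time_s'],s['position'],s['tcp_rot'],s['force'])
ims=[]
for n in("side","top"):
    p,d=bot.capture(n);cv2.imwrite(f"pics/{n}0.png",p[:,:,::-1]);ims.append(p[:,:,::-1])
    m=bot.camera_model(n);print(n,m)
    R=cv2.Rodrigues(np.array(m['rvec'],float))[0];t=np.array(m['tvec']).ravel()
    for l in("wedge_mid","bracket","front_edge","chute_lip","bar","dispenser"):
        try:
            for r in bot.spot_in(l,n)[:4]:
                c=np.array(r['at']);w=R.T@(c-t);px=cv2.projectPoints(w.reshape(1,3),np.array(m['rvec'],float),t,np.array(m['intrinsics']),np.array(m['D']))[0].ravel()
                print(l,round(r['conf'],2),w.round(3),px.round())
        except Exception as e: print(l,e)
E
```

```text
pics
0.0 [ 0.26309183 -0.56611693  0.22157847] [[ 9.06961763e-01  4.21212602e-01 -5.52006433e-04]
 [ 4.21212791e-01 -9.06959424e-01  2.09482830e-03]
 [ 3.81720642e-04 -2.13244134e-03 -9.99997653e-01]] [ 0.30557351  0.19013319 -0.2089465 ]
side {'intrinsics': array([[383.33811249,   0.        , 252.05389011],
       [  0.        , 383.33811249, 190.35130756],
       [  0.        ,   0.        ,   1.        ]]), 'D': array([-0.05630395,  0.        ,  0.        ,  0.        ,  0.        ]), 'rvec': array([ 2.40432755,  0.73833966, -0.22444459]), 'tvec': array([-0.43723399, -0.17947845,  1.35496208])}
wedge_mid 0.81 [0.251 0.262 0.017] [229. 122.]
wedge_mid 0.71 [ 0.249 -0.313  0.021] [112. 235.]
wedge_mid 0.63 [ 0.431 -0.21   0.019] [184. 241.]
wedge_mid 0.53 [0.799 0.001 0.02 ] [332. 250.]
bracket 0.82 [0.551 0.168 0.242] [294. 124.]
front_edge 0.96 [0.556 0.172 0.244] [296. 123.]
chute_lip 0.63 [0.554 0.165 0.243] [295. 125.]
bar 0.79 [ 0.59  -0.191  0.034] [233. 262.]
dispenser 0.92 [0.555 0.171 0.244] [296. 123.]
top {'intrinsics': array([[464.29542724,   0.        , 263.63079614],
       [  0.        , 464.29542724, 187.16233899],
       [  0.        ,   0.        ,   1.        ]]), 'D': array([-0.0631351,  0.       ,  0.       ,  0.       ,  0.       ]), 'rvec': array([ 2.19893137, -2.16975387,  0.05008395]), 'tvec': array([0.00605494, 0.51927447, 1.55316005])}
wedge_mid 0.68 [ 0.428 -0.2    0.024] [327. 215.]
wedge_mid 0.59 [0.244 0.261 0.017] [189. 268.]
wedge_mid 0.5 [ 0.267 -0.338  0.028] [368. 264.]
bracket 0.61 [0.507 0.208 0.29 ] [193. 185.]
front_edge 0.8 [0.51  0.206 0.285] [194. 184.]
chute_lip 0.6 [0.502 0.21  0.288] [192. 186.]
bar 0.79 [ 0.586 -0.185  0.032] [323. 168.]
dispenser 0.95 [0.505 0.204 0.288] [194. 186.]
```

View pics/top0.png

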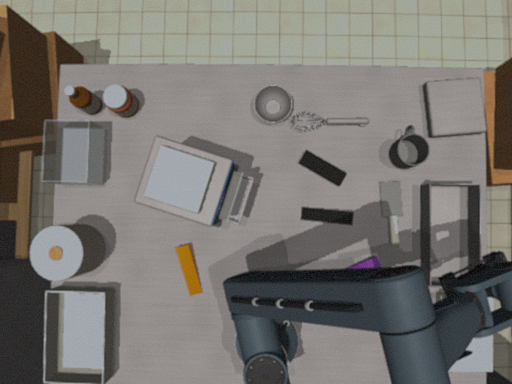

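View pics/side0.png

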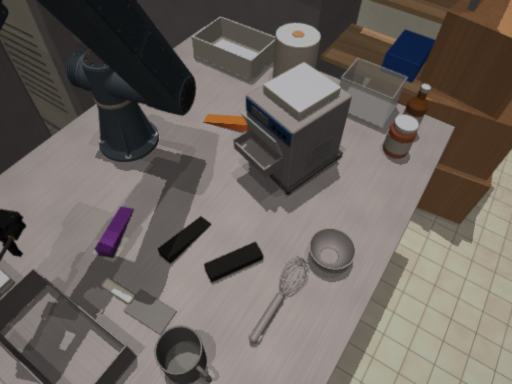

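Top view: the black candidates are at (327,215), the wedge, and (323,168), the plain bar. Orange (189,268) and purple (368,264) are look-alikes. The dispenser at (193,185) has its front and chute facing right, towards -y. Next I'll confirm the wedge with a crop and measure both.

```bash
cat > h.py <<'E'
from rig import bot
import cv2,numpy as np
def cam(n):
    m=bot.camera_model(n);return np.array(m['intrinsics']),np.array(m['D']),cv2.Rodrigues(np.array(m['rvec'],float))[0],np.array(m['tvec']).ravel()
def cloud(n,d):
    K,D,R,t=cam(n);v,u=np.mgrid[:384,:512]
    q=cv2.undistortPoints(np.stack([u,v],-1).reshape(-1,1,2).astype(float),K,D).reshape(384,512,2)
    c=np.dstack([q[...,0]*d,q[...,1]*d,d])
    w=(c-t)@R;w[d==0]=np.nan;return w
def proj(n,p):
    K,D,R,t=cam(n);return cv2.projectPoints(np.array(p,float).reshape(-1,1,3),cv2.Rodrigues(R)[0],t,K,D)[0].reshape(-1,2)
E
python3 - <<'E'
from h import *
P={}
for n in("top","side"):
    p,d=bot.capture(n);w=cloud(n,d);P[n]=(p,w)
    for l,near in(("wedge_mid",(0.43,-0.2)),("bar",(0.59,-0.19))):
        for r in bot.trace(l,n):
            m=cv2.erode(r['mask'].astype(np.uint8),np.ones((2,2)))>0
            q=w[m&np.isfinite(w[...,2])]
            if len(q)<20: continue
            c=np.median(q,0)
            if np.hypot(*(c[:2]-near))>.06: continue
            rr=cv2.minAreaRect(cv2.convexHull(q[:,:2].astype(np.float32)))
            b=cv2.boxPoints(rr);a=max((b[1]-b[0],b[2]-b[1]),key=np.linalg.norm);a=a/np.linalg.norm(a)
            s=(q[:,:2]-np.array(rr[0]))@a
            print(n,l,round(r['conf'],2),len(q),'rect',np.round(rr[0],3),np.round(rr[1],3),'axis',a.round(3),'z',[np.median(q[(s>=x)&(s<x+.03),2]).round(3) for x in np.arange(-.09,.09,.03)])
w=P["top"][1];z=w[...,2]
# dispenser top + side verticals
q=w[(z>.24)&(z<.32)&(w[...,1]>.05)&(w[...,1]<.4)&(w[...,0]>.35)&(w[...,0]<.65)]
rr=cv2.minAreaRect(q[:,:2].astype(np.float32));print('top of disp',rr,cv2.boxPoints(rr).round(3).tolist(),np.percentile(q[:,2],[5,50,95]))
for lo,hi in((.09,.16),(.16,.2),(.2,.25)):
    q=P["side"][1];zz=q[...,2];k=q[(zz>lo)&(zz<hi)&(q[...,1]>-.05)&(q[...,1]<.4)&(q[...,0]>.35)&(q[...,0]<.7)]
    rr=cv2.minAreaRect(k[:,:2].astype(np.float32));print(lo,len(k),cv2.boxPoints(rr).round(3).tolist())
a=cv2.resize(P["side"][0][110:290,140:340],None,fx=3,fy=3,interpolation=cv2.INTER_CUBIC)
cv2.imwrite("pics/crop1.png",a[:,:,::-1])
np.save("side_w.npy",P["side"][1]);np.save("top_w.npy",w)
E
```

```text
top wedge_mid 0.8 564 rect [ 0.424 -0.2  ] [0.165 0.04 ] axis [0.093 0.996] z [np.float64(0.035), np.float64(0.03), np.float64(0.023), np.float64(0.017), np.float64(0.011), np.float64(0.005)]
top bar 0.65 692 rect [ 0.583 -0.187] [0.161 0.049] axis [0.477 0.879] z [np.float64(0.028), np.float64(0.027), np.float64(0.028), np.float64(0.028), np.float64(0.028), np.float64(0.028)]
side wedge_mid 0.84 875 rect [ 0.427 -0.199] [0.168 0.044] axis [0.08  0.997] z [np.float64(0.035), np.float64(0.031), np.float64(0.024), np.float64(0.019), np.float64(0.013), np.float64(0.008)]
side bar 0.74 1076 rect [ 0.589 -0.183] [0.159 0.049] axis [0.499 0.867] z [np.float64(0.029), np.float64(0.029), np.float64(0.029), np.float64(0.029), np.float64(0.03), np.float64(0.029)]
top of disp ((0.5135748982429504, 0.22016176581382751), (0.2686533033847809, 0.20074597001075745), 72.85338592529297) [[0.3779999911785126, 0.12099999934434891], [0.5699999928474426, 0.06199999898672104], [0.6489999890327454, 0.3190000057220459], [0.4569999873638153, 0.3779999911785126]] [0.27087634 0.30456769 0.31454641]
0.09 2054 [[0.37700000405311584, 0.09399999678134918], [0.5649999976158142, 0.03799999877810478], [0.6510000228881836, 0.32499998807907104], [0.46299999952316284, 0.38100001215934753]]
0.16 761 [[0.36399999260902405, 0.1420000046491623], [0.46000000834465027, -0.004000000189989805], [0.7419999837875366, 0.18199999630451202], [0.6460000276565552, 0.328000009059906]]
0.2 1341 [[0.3799999952316284, 0.15700000524520874], [0.4650000035762787, 0.024000000208616257], [0.7300000190734863, 0.19300000369548798], [0.6449999809265137, 0.32600000500679016]]
```

View pics/crop1.png

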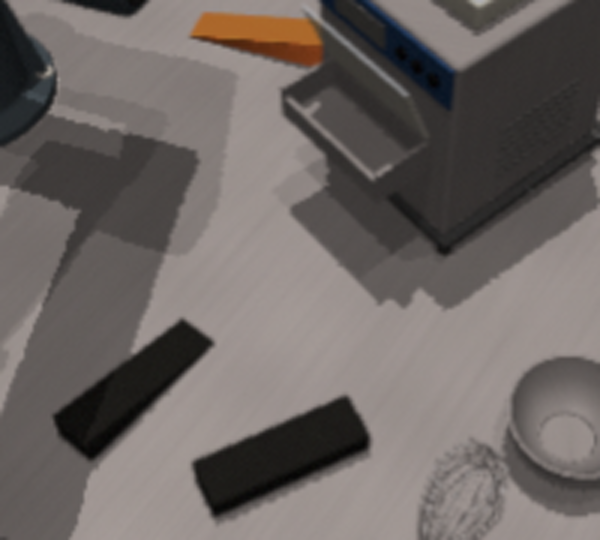

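The crop confirms it. The black block at crop (130,390) slopes to a thin end towards the dispenser (heights 35 to 5 mm), while the block at (280,455) is a plain bar, flat at 28 mm. Next is the dispenser's front edge.

Run:
```python
from h import *
from scipy.optimize import least_squares
W=np.load("side_w.npy");T=np.load("top_w.npy")
th=np.radians(73);u=np.array([np.cos(th),np.sin(th)]);v=np.array([u[1],-u[0]])  # v: to the right side (+x)
def hist(q,ax,lab,lo,hi,st=.004):
    s=q[:,:2]@ax;h,e=np.histogram(s,np.arange(lo,hi,st));i=np.argsort(h)[-4:];print(lab,[(e[j].round(3),h[j]) for j in sorted(i)])
z=W[...,2]
base=np.isfinite(z)&(W[...,1]>0)&(W[...,1]<.42)&(W[...,0]>.35)&(W[...,0]<.72)
for lo,hi in((.02,.06),(.06,.11),(.11,.16),(.16,.2),(.2,.26)):
    q=W[base&(z>lo)&(z<hi)];print(lo,len(q),'u min',np.percentile(q[:,:2]@u,[1,5]).round(3),'v max',np.percentile(q[:,:2]@v,[95,99]).round(3))
    hist(q,u,'u',.1,.6);hist(q,v,'v',.2,.6)
# side face fit
q=W[base&(z>.05)&(z<.24)];s=q[:,:2]@v;k=q[abs(s-np.median(s[s>np.percentile(s,60)]))<.01]
for _ in range(3):
    c=k.mean(0);n=np.linalg.svd(k-c,full_matrices=False)[2][2];n*=np.sign(n[0]);k=q[abs((q-c)@n)<.004]
print('side face n',n.round(3),'heading',np.degrees(np.arctan2(n[0],-n[1])).round(2),len(k),'off',c@n, c)
# front face: points with u smallest above chute
for n_,A in(("top",T),("side",W)):
    zz=A[...,2];m=np.isfinite(zz)&(A[...,1]>-.02)&(A[...,1]<.42)&(A[...,0]>.35)&(A[...,0]<.72)&(zz>.08)&(zz<.135)
    q=A[m];print(n_,'chute',len(q),[ (np.percentile(q[:,:2]@a,[1,5,95,99]).round(3)) for a in(u,v)])
```

```text
0.02 670 u min [0.271 0.273] v max [0.536 0.537]
u [(np.float64(0.268), np.int64(25)), (np.float64(0.272), np.int64(50)), (np.float64(0.276), np.int64(96)), (np.float64(0.316), np.int64(14))]
v [(np.float64(0.52), np.int64(70)), (np.float64(0.524), np.int64(224)), (np.float64(0.528), np.int64(73)), (np.float64(0.532), np.int64(117))]
0.06 563 u min [0.274 0.275] v max [0.527 0.528]
u [(np.float64(0.272), np.int64(76)), (np.float64(0.276), np.int64(47)), (np.float64(0.34), np.int64(14)), (np.float64(0.38), np.int64(12))]
v [(np.float64(0.496), np.int64(11)), (np.float64(0.512), np.int64(11)), (np.float64(0.52), np.int64(84)), (np.float64(0.524), np.int64(377))]
0.11 1826 u min [0.202 0.203] v max [0.527 0.528]
u [(np.float64(0.2), np.int64(190)), (np.float64(0.204), np.int64(96)), (np.float64(0.248), np.int64(60)), (np.float64(0.272), np.int64(270))]
v [(np.float64(0.356), np.int64(109)), (np.float64(0.5), np.int64(148)), (np.float64(0.52), np.int64(84)), (np.float64(0.524), np.int64(436))]
0.16 761 u min [0.212 0.245] v max [0.526 0.527]
u [(np.float64(0.252), np.int64(39)), (np.floa
[... 166 characters left out ...]
), (np.float64(0.52), np.int64(114)), (np.float64(0.524), np.int64(357))]
0.2 1646 u min [0.231 0.233] v max [0.526 0.527]
u [(np.float64(0.232), np.int64(71)), (np.float64(0.26), np.int64(129)), (np.float64(0.264), np.int64(283)), (np.float64(0.268), np.int64(221))]
v [(np.float64(0.46), np.int64(29)), (np.float64(0.5), np.int64(27)), (np.float64(0.52), np.int64(169)), (np.float64(0.524), np.int64(611))]
side face n [ 0.957 -0.288  0.004] heading 73.23 2034 off 0.5272073922310283 [0.61282228 0.20861604 0.15156414]
top chute 514 [array([0.201, 0.207, 0.271, 0.272]), array([0.347, 0.362, 0.493, 0.507])]
side chute 1387 [array([0.202, 0.204, 0.467, 0.493]), array([0.355, 0.363, 0.527, 0.528])]
```

Call:
move_arm(increments=[{"xyz": [-23, -31, -8], "roll": 0, "grip": 100}, {"xyz": [-23, -31, -8], "roll": 0, "grip": 100}, {"xyz": [-23, -31, -8], "roll": 0, "grip": 100}, {"xyz": [-23, -31, -8], "roll": 0, "grip": 100}, {"xyz": [-23, -31, -8], "roll": 0, "grip": 100}])

```text
time_s: 1.42
position: [0.0925, -0.4736, 0.2629]
tcp_rot: [[0.907, 0.422, -0.0], [0.422, -0.907, -0.0], [-0.0, 0.0, -1.0]]
force: [-1.0, -0.8, -0.6]
opening: 1.002
grasp_force: 0.0
```

Call:
move_arm(increments=[{"xyz": [-23, -31, 0], "roll": 0, "grip": 100}, {"xyz": [-23, -31, 0], "roll": 0, "grip": 100}, {"xyz": [-23, -31, 0], "roll": 0, "grip": 100}, {"xyz": [-23, -31, 0], "roll": 0, "grip": 100}, {"xyz": [-23, -31, 0], "roll": 0, "grip": 100}])

```text
time_s: 1.83
position: [-0.0772, -0.3815, 0.2629]
tcp_rot: [[0.907, 0.422, -0.001], [0.422, -0.907, -0.001], [-0.001, 0.001, -1.0]]
force: [-0.8, -1.4, 0.1]
opening: 1.004
grasp_force: 0.0
```

```bash
python3 -c "
from rig import bot
s=bot.read_state();print(s['time_s'],s['position'],s['tcp_rot'],s['joint_positions'])"
```

```text
1.8333 [-0.07715214 -0.38154369  0.26291094] [[ 9.06656872e-01  4.21868371e-01 -6.27250987e-04]
 [ 4.21867607e-01 -9.06656817e-01 -1.06718802e-03]
 [-1.01891425e-03  7.02956476e-04 -9.99999234e-01]] [-1.17997117e+02  8.17521731e+00  1.10458559e+02 -3.45415027e-03
  6.12953639e+01 -5.29480480e+01]
```

Call:
move_arm(increments=[{"xyz": [18, -24, 0], "roll": 0, "grip": 100}, {"xyz": [18, -24, 0], "roll": 0, "grip": 100}, {"xyz": [18, -24, 0], "roll": 0, "grip": 100}, {"xyz": [18, -24, 0], "roll": 0, "grip": 100}, {"xyz": [18, -24, 0], "roll": 0, "grip": 100}])

```text
time_s: 2.25
position: [-0.0444, -0.2345, 0.2625]
tcp_rot: [[0.907, 0.422, -0.0], [0.422, -0.907, -0.0], [-0.0, -0.0, -1.0]]
force: [-0.6, -0.1, -0.1]
opening: 1.002
grasp_force: 0.0
```

```bash
python3 -c "
from rig import bot
s=bot.read_state();print(s['time_s'],s['position'],s['tcp_rot'],s['joint_positions'])"
```

```text
2.25 [-0.04439309 -0.23448689  0.26247689] [[ 9.06764922e-01  4.21636436e-01 -3.02110671e-04]
 [ 4.21636451e-01 -9.06764966e-01 -1.79239622e-05]
 [-2.81500768e-04 -1.11128051e-04 -9.99999954e-01]] [-1.28419157e+02 -7.47135613e+00  1.26386647e+02 -1.47659379e-02
  6.10731486e+01 -6.33499631e+01]
```

Call:
move_arm(increments=[{"xyz": [33, 17, -18], "roll": 0, "grip": 100}, {"xyz": [33, 17, -18], "roll": 0, "grip": 100}, {"xyz": [33, 17, -18], "roll": 0, "grip": 100}, {"xyz": [33, 17, -18], "roll": 0, "grip": 100}, {"xyz": [33, 17, -18], "roll": 0, "grip": 100}])

```text
time_s: 2.67
position: [0.1413, -0.243, 0.3538]
tcp_rot: [[0.908, 0.419, 0.0], [0.419, -0.908, -0.003], [-0.001, 0.003, -1.0]]
force: [-0.5, -1.6, 0.1]
opening: 0.999
grasp_force: 0.0
```

Call:
move_arm(increments=[{"xyz": [33, 17, -18], "roll": 0, "grip": 100}, {"xyz": [33, 17, -18], "roll": 0, "grip": 100}, {"xyz": [33, 17, -18], "roll": 0, "grip": 100}, {"xyz": [33, 17, -18], "roll": 0, "grip": 100}, {"xyz": [33, 17, -18], "roll": 0, "grip": 100}])

```text
time_s: 3.08
position: [0.3275, -0.2501, 0.4435]
tcp_rot: [[0.906, 0.423, 0.0], [0.423, -0.906, -0.001], [-0.0, 0.001, -1.0]]
force: [0.2, -0.6, 0.4]
opening: 1.0
grasp_force: 0.0
```

```bash
python3 -c "
from rig import bot
s=bot.read_state();print(s['time_s'],s['position'],s['tcp_rot'],s['joint_positions'])"
```

```text
3.0833 [ 0.32745019 -0.2500572   0.44346594] [[ 9.06350802e-01  4.22525795e-01  4.19587513e-04]
 [ 4.22525994e-01 -9.06350137e-01 -1.10115440e-03]
 [-8.49729357e-05  1.17531880e-03 -9.99999306e-01]] [-5.29819008e+01  4.39774381e-01  8.94366553e+01 -1.87902368e-02
  9.00587211e+01  1.20238992e+01]
```

Call:
move_arm(increments=[{"xyz": [26, -29, 0], "roll": 0, "grip": 100}, {"xyz": [26, -29, 0], "roll": 0, "grip": 100}, {"xyz": [26, -29, 0], "roll": 0, "grip": 100}, {"xyz": [26, -29, 0], "roll": 0, "grip": 100}, {"xyz": [26, -29, 0], "roll": 0, "grip": 100}])

```text
time_s: 3.5
position: [0.3824, -0.0628, 0.4424]
tcp_rot: [[0.907, 0.421, 0.001], [0.421, -0.907, -0.0], [0.001, 0.001, -1.0]]
force: [0.0, -0.8, 0.1]
opening: 1.002
grasp_force: 0.0
```

Call:
move_arm(increments=[{"xyz": [26, -29, 0], "roll": 0, "grip": 100}, {"xyz": [26, -29, 0], "roll": 0, "grip": 100}, {"xyz": [10, -40, 0], "roll": 0, "grip": 100}, {"xyz": [10, -40, 0], "roll": 0, "grip": 100}, {"xyz": [10, -40, 0], "roll": 0, "grip": 100}])

```text
time_s: 3.92
position: [0.381, 0.1331, 0.4423]
tcp_rot: [[0.907, 0.421, 0.0], [0.421, -0.907, 0.0], [0.0, 0.0, -1.0]]
force: [0.8, 0.4, -0.0]
opening: 0.999
grasp_force: 0.0
```

Call:
move_arm(increments=[{"xyz": [10, -40, 0], "roll": 0, "grip": 100}, {"xyz": [10, -40, 0], "roll": 0, "grip": 100}, {"xyz": [10, -40, 0], "roll": 0, "grip": 100}, {"xyz": [10, -40, 0], "roll": 0, "grip": 100}, {"xyz": [10, -40, 0], "roll": 0, "grip": 100}])

```text
time_s: 4.33
position: [0.3416, 0.3356, 0.4425]
tcp_rot: [[0.907, 0.422, 0.001], [0.422, -0.907, 0.0], [0.001, 0.0, -1.0]]
force: [1.1, 0.5, -0.4]
opening: 1.001
grasp_force: 0.0
```

Call:
move_arm(increments=[{"xyz": [10, -40, 0], "roll": 0, "grip": 100}, {"xyz": [10, -40, 0], "roll": 0, "grip": 100}, {"xyz": [10, -40, 0], "roll": 0, "grip": 100}, {"xyz": [10, -40, 0], "roll": 0, "grip": 100}, {"xyz": [10, -40, 0], "roll": 0, "grip": 100}])

```text
time_s: 4.75
position: [0.3028, 0.5381, 0.4423]
tcp_rot: [[0.907, 0.422, 0.0], [0.422, -0.907, -0.0], [0.0, 0.0, -1.0]]
force: [0.8, -0.6, -0.4]
opening: 1.002
grasp_force: 0.0
```

Call:
move_arm(increments=[{"xyz": [10, -40, 0], "roll": 0, "grip": 100}, {"xyz": [10, -40, 0], "roll": 0, "grip": 100}, {"xyz": [10, -40, 0], "roll": 0, "grip": 100}, {"xyz": [10, -40, 0], "roll": 0, "grip": 100}, {"xyz": [10, -40, 0], "roll": 0, "grip": 100}])

```text
time_s: 5.17
position: [0.2641, 0.7402, 0.4422]
tcp_rot: [[0.907, 0.421, 0.0], [0.421, -0.907, -0.0], [0.0, 0.0, -1.0]]
force: [1.7, 1.5, 1.3]
opening: 1.002
grasp_force: 0.0
```

```bash
python3 -c "
from rig import bot
s=bot.read_state();print(s['time_s'],s['position'],s['tcp_rot'],s['joint_positions'])"
```

```text
5.1667 [0.26405755 0.7402129  0.44218265] [[ 9.06884776e-01  4.21378690e-01  4.18096268e-05]
 [ 4.21378692e-01 -9.06884775e-01 -5.15785682e-05]
 [ 1.61824045e-05  6.43935042e-05 -9.99999998e-01]] [ 6.22488841e+01  3.90449863e+01  3.23581732e+01 -3.68866106e-03
  1.08598340e+02  1.27326047e+02]
```

Call:
move_arm(increments=[{"xyz": [-23, -27, 0], "roll": 0, "grip": 100}, {"xyz": [-23, -27, 0], "roll": 0, "grip": 100}, {"xyz": [-23, -27, 0], "roll": 0, "grip": 100}, {"xyz": [-23, -27, 0], "roll": 0, "grip": 100}, {"xyz": [23, -26, 0], "roll": 0, "grip": 100}])

```text
time_s: 5.58
position: [0.1336, 0.8257, 0.4412]
tcp_rot: [[0.902, 0.432, -0.008], [0.432, -0.902, -0.011], [-0.012, 0.007, -1.0]]
force: [-0.3, 2.0, 1.0]
opening: 0.999
grasp_force: 0.0
```

Call:
move_arm(increments=[{"xyz": [23, -26, 0], "roll": 0, "grip": 100}, {"xyz": [23, -26, 0], "roll": 0, "grip": 100}, {"xyz": [23, -26, 0], "roll": 0, "grip": 100}, {"xyz": [23, -26, 0], "roll": 0, "grip": 100}, {"xyz": [23, -26, 0], "roll": 0, "grip": 100}])

```text
time_s: 6.0
position: [0.1745, 0.8873, 0.3897]
tcp_rot: [[0.906, 0.422, 0.017], [0.419, -0.904, 0.089], [0.052, -0.073, -0.996]]
force: [-0.1, -0.9, 0.9]
opening: 0.999
grasp_force: 0.0
```

```bash
python3 -c "
from rig import bot
s=bot.read_state();print(s['time_s'],s['position'],s['tcp_rot'],s['joint_positions'])"
```

```text
6.0 [0.17449009 0.88732655 0.38965349] [[ 0.90649001  0.42190468  0.01650152]
 [ 0.41897446 -0.90366111  0.08863975]
 [ 0.05230931 -0.07343733 -0.99592705]] [ 71.58357494  52.48991871  12.58002667   0.75190743 109.80398799
 136.95346142]
```

Call:
move_arm(increments=[{"xyz": [20, -23, -20], "roll": 0, "grip": 100}, {"xyz": [20, -23, -20], "roll": 0, "grip": 100}, {"xyz": [20, -23, -20], "roll": 0, "grip": 100}, {"xyz": [20, -23, -20], "roll": 0, "grip": 100}, {"xyz": [20, -23, -20], "roll": 0, "grip": 100}])

```text
time_s: 6.42
position: [0.188, 0.893, 0.4476]
tcp_rot: [[0.904, 0.425, 0.04], [0.409, -0.89, 0.202], [0.122, -0.166, -0.979]]
force: [0.4, -0.5, 0.8]
opening: 1.004
grasp_force: 0.0
```

```bash
python3 -c "
from rig import bot
s=bot.read_state();print(s['time_s'],s['position'],s['tcp_rot'],s['joint_positions'])"
```

```text
6.4167 [0.18803423 0.89302703 0.44764726] [[ 0.90447594  0.42460671  0.04040323]
 [ 0.4088163  -0.89003733  0.20174929]
 [ 0.12162449 -0.16595988 -0.9786035 ]] [ 70.56202817  49.00604936  12.48999326   1.73769692 106.73850146
 136.32249737]
```

Call:
move_arm(increments=[{"xyz": [20, -22, -27], "roll": 0, "grip": 100}, {"xyz": [20, -22, -27], "roll": 0, "grip": 100}, {"xyz": [20, -22, -27], "roll": 0, "grip": 100}, {"xyz": [20, -22, -27], "roll": 0, "grip": 100}, {"xyz": [20, -22, -27], "roll": 0, "grip": 100}])

```text
time_s: 6.83
position: [0.198, 0.8755, 0.5347]
tcp_rot: [[0.901, 0.429, 0.064], [0.391, -0.867, 0.309], [0.188, -0.253, -0.949]]
force: [1.4, -0.7, 1.1]
opening: 1.001
grasp_force: 0.0
```

Call:
move_arm(increments=[{"xyz": [20, -22, -27], "roll": 0, "grip": 100}, {"xyz": [20, -22, -27], "roll": 0, "grip": 100}, {"xyz": [20, -22, -27], "roll": 0, "grip": 100}, {"xyz": [20, -22, -27], "roll": 0, "grip": 100}, {"xyz": [20, -22, -27], "roll": 0, "grip": 100}])

```text
time_s: 7.25
position: [0.2038, 0.8485, 0.6219]
tcp_rot: [[0.896, 0.436, 0.087], [0.366, -0.835, 0.41], [0.252, -0.335, -0.908]]
force: [0.4, 0.1, -0.2]
opening: 1.001
grasp_force: 0.0
```

```bash
python3 -c "
from rig import bot
s=bot.read_state();print(s['time_s'],s['position'],s['tcp_rot'],s['joint_positions'])"
```

```text
7.25 [0.20384123 0.84853031 0.62185379] [[ 0.89575568  0.43586291  0.08743731]
 [ 0.36635025 -0.8351847   0.41018778]
 [ 0.25181194 -0.33539536 -0.90779992]] [ 67.66504229  37.93860874  12.54537766   4.4539762  105.02827327
 134.8886501 ]
```

Call:
move_arm(increments=[{"xyz": [20, -22, -27], "roll": 0, "grip": 100}, {"xyz": [20, -22, -27], "roll": 0, "grip": 100}, {"xyz": [20, -22, -27], "roll": 0, "grip": 100}, {"xyz": [20, -22, -27], "roll": 0, "grip": 100}, {"xyz": [20, -22, -27], "roll": 0, "grip": 100}])

```text
time_s: 7.67
position: [0.2057, 0.8114, 0.7094]
tcp_rot: [[0.889, 0.445, 0.112], [0.334, -0.794, 0.507], [0.314, -0.414, -0.854]]
force: [0.5, -0.9, -0.6]
opening: 0.998
grasp_force: 0.0
```

```bash
cat >> h.py <<'E'
def plan(p,q,z=None):
    "tool-axis shift (mm) from p to q (m)"
    R=np.array(bot.read_state()['tcp_rot']);return (R.T@(np.array(q)-np.array(p))*1000).round(1)
E
python3 -c "
from h import *
s=bot.read_state();p=s['position'];R=np.array(s['tcp_rot']);print(s['time_s'],p,R,s['joint_positions'])
a=R[:,2];print('tilt',np.degrees(np.arccos(-a[2])),np.degrees(np.arctan2(a[1],a[0])))
for q in([.35,.35,.5],[.38,-.05,.4],[.40,-.40,.25]):
    d=plan(p,q);print(d,np.linalg.norm(d)/41);p=q
# roll needed so tool y is perpendicular to u
for r in np.radians(range(-180,180,1)):
    y=R@[-np.sin(r),np.cos(r),0]
    if abs(y[:2]@[.289,.957])<.01: print('roll',np.degrees(r),y.round(3))
"
```

```text
7.6667 [0.20573963 0.81142287 0.70941277] [[ 0.88868674  0.44470432  0.1116868 ]
 [ 0.33374211 -0.79439818  0.50749162]
 [ 0.3144075  -0.41372649 -0.85438768]] [ 65.93130456  32.1356145   12.5451753    6.22470387 104.45684191
 134.3303435 ]
tilt 31.307845462401065 77.5884203552939
[-91.6 517.3 -39.1] 12.848790210563573
[-138.3  372.5 -114.2] 10.08367078096059
[-146.2  349.   -47.2] 9.300434638957885
roll -48.00000000000001 [ 0.958 -0.284 -0.043]
roll -47.0 [ 0.953 -0.298 -0.052]
roll 132.0 [-0.958  0.284  0.043]
roll 133.0 [-0.953  0.298  0.052]
```

Call:
move_arm(increments=[{"xyz": [-7, 40, -3], "roll": 0, "grip": 100}, {"xyz": [-7, 40, -3], "roll": 0, "grip": 100}, {"xyz": [-7, 40, -3], "roll": 0, "grip": 100}, {"xyz": [-7, 40, -3], "roll": 0, "grip": 100}, {"xyz": [-7, 40, -3], "roll": 0, "grip": 100}])

```text
time_s: 8.08
position: [0.2597, 0.6393, 0.6311]
tcp_rot: [[0.888, 0.445, 0.112], [0.335, -0.795, 0.507], [0.314, -0.413, -0.855]]
force: [0.6, 0.4, 0.4]
opening: 0.997
grasp_force: 0.0
```

Call:
move_arm(increments=[{"xyz": [-7, 40, -3], "roll": 0, "grip": 100}, {"xyz": [-7, 40, -3], "roll": 0, "grip": 100}, {"xyz": [-7, 40, -3], "roll": 0, "grip": 100}, {"xyz": [-7, 40, -3], "roll": 0, "grip": 100}, {"xyz": [-7, 40, -3], "roll": 0, "grip": 100}])

```text
time_s: 8.5
position: [0.3158, 0.4615, 0.5507]
tcp_rot: [[0.888, 0.446, 0.113], [0.335, -0.795, 0.507], [0.315, -0.412, -0.855]]
force: [0.6, -0.1, 0.8]
opening: 0.999
grasp_force: 0.0
```

Call:
move_arm(increments=[{"xyz": [-7, 40, -3], "roll": 0, "grip": 100}, {"xyz": [-7, 40, -3], "roll": 0, "grip": 100}, {"xyz": [-7, 40, -3], "roll": 0, "grip": 100}, {"xyz": [-14, 37, -11], "roll": 0, "grip": 100}, {"xyz": [-14, 37, -11], "roll": 0, "grip": 100}])

```text
time_s: 8.92
position: [0.3551, 0.2755, 0.4816]
tcp_rot: [[0.888, 0.446, 0.112], [0.335, -0.795, 0.506], [0.315, -0.412, -0.855]]
force: [1.7, -0.4, -0.7]
opening: 1.0
grasp_force: 0.0
```

```bash
python3 -c "
from h import *
s=bot.read_state();p=s['position'];R=np.array(s['tcp_rot']);print(s['time_s'],p,R,s['joint_positions'])
a=R[:,2];print('tilt',np.degrees(np.arccos(-a[2])),np.degrees(np.arctan2(a[1],a[0])))
for q in([.38,-.05,.4],[.40,-.34,.22]):
    d=plan(p,q);print(d,np.linalg.norm(d)/41);p=q
"
```

```text
8.9167 [0.35509554 0.27548962 0.48160152] [[ 0.88813112  0.44561143  0.11248803]
 [ 0.33481784 -0.79500284  0.50583348]
 [ 0.31483348 -0.41158346 -0.85526542]] [ 1.77217724 -6.53891954 96.74707593 30.43030128 82.46200304 64.78688692]
tilt 31.21093033550112 77.46249411223008
[-112.6  303.4  -92.1] 8.20660961688359
[-136.   313.5    9.5] 8.338057356237556
```

Tilt persists. I'll continue to a point above the wedge heel, then roll.

Call:
move_arm(increments=[{"xyz": [-14, 37, -11], "roll": 0, "grip": 100}, {"xyz": [-14, 37, -11], "roll": 0, "grip": 100}, {"xyz": [-14, 37, -11], "roll": 0, "grip": 100}, {"xyz": [-14, 37, -11], "roll": 0, "grip": 100}, {"xyz": [-14, 37, -11], "roll": 0, "grip": 100}])

```text
time_s: 9.33
position: [0.3692, 0.0769, 0.431]
tcp_rot: [[0.888, 0.445, 0.115], [0.334, -0.796, 0.504], [0.316, -0.41, -0.856]]
force: [1.3, 0.2, -0.3]
opening: 1.002
grasp_force: 0.0
```

Call:
move_arm(increments=[{"xyz": [-14, 37, -11], "roll": 0, "grip": 100}, {"xyz": [-14, 37, -11], "roll": 0, "grip": 100}, {"xyz": [-14, 37, -11], "roll": 0, "grip": 100}, {"xyz": [-16, 37, 1], "roll": 0, "grip": 100}, {"xyz": [-16, 37, 1], "roll": 0, "grip": 100}])

```text
time_s: 9.75
position: [0.3829, -0.1116, 0.3579]
tcp_rot: [[0.888, 0.445, 0.115], [0.334, -0.797, 0.502], [0.315, -0.408, -0.857]]
force: [0.4, -0.1, -0.6]
opening: 0.999
grasp_force: 0.0
```

Call:
move_arm(increments=[{"xyz": [-16, 37, 1], "roll": 0, "grip": 100}, {"xyz": [-16, 37, 1], "roll": 0, "grip": 100}, {"xyz": [-16, 37, 1], "roll": 0, "grip": 100}, {"xyz": [-16, 37, 1], "roll": 0, "grip": 100}, {"xyz": [-16, 37, 1], "roll": 0, "grip": 100}])

```text
time_s: 10.17
position: [0.3944, -0.2824, 0.2516]
tcp_rot: [[0.889, 0.445, 0.113], [0.335, -0.796, 0.504], [0.314, -0.41, -0.856]]
force: [0.3, -1.0, 0.9]
opening: 0.993
grasp_force: 0.0
```

Call:
move_arm(increments=[{"xyz": [0, 0, 0], "roll": -0.104, "grip": 100}, {"xyz": [0, 0, 0], "roll": -0.104, "grip": 100}, {"xyz": [0, 0, 0], "roll": -0.104, "grip": 100}, {"xyz": [0, 0, 0], "roll": -0.104, "grip": 100}])

```text
time_s: 10.5
position: [0.3945, -0.281, 0.2523]
tcp_rot: [[0.63, 0.769, 0.112], [0.63, -0.59, 0.504], [0.454, -0.247, -0.856]]
force: [-1.0, -0.2, 0.0]
opening: 0.998
grasp_force: 0.0
```

Call:
move_arm(increments=[{"xyz": [0, 0, 0], "roll": -0.104, "grip": 100}, {"xyz": [0, 0, 0], "roll": -0.104, "grip": 100}, {"xyz": [0, 0, 0], "roll": -0.104, "grip": 100}, {"xyz": [0, 0, 0], "roll": -0.104, "grip": 100}])

```text
time_s: 10.83
position: [0.3946, -0.2807, 0.2528]
tcp_rot: [[0.264, 0.958, 0.112], [0.816, -0.284, 0.504], [0.514, -0.042, -0.857]]
force: [-0.6, 0.9, -0.9]
opening: 1.0
grasp_force: 0.0
```

```bash
python3 -c "
from h import *
s=bot.read_state();p=s['position'];R=np.array(s['tcp_rot']);print(s['time_s'],p,R,s['joint_positions'])
a=R[:,2];print('tilt',np.degrees(np.arccos(-a[2])),np.degrees(np.arctan2(a[1],a[0])))
g=np.array([.419,-.270,.012])
for q in(g-a*.12,g):
    d=plan(p,q);print(d,np.linalg.norm(d)/41);p=q
w=cloud('side',bot.capture('side')[1]);
for r in bot.trace('wedge_mid','side'):
    q=w[cv2.erode(r['mask'].astype(np.uint8),np.ones((2,2)))>0];q=q[np.isfinite(q[:,2])]
    print(r['conf'],len(q),np.median(q,0).round(3))
p,d=bot.capture('side');cv2.imwrite('pics/s2.png',p[:,:,::-1])
"
```

```text
10.8333 [ 0.39459787 -0.28067674  0.25276273] [[ 0.26449928  0.95781503  0.11238552]
 [ 0.81572342 -0.28436481  0.50371813]
 [ 0.51442728 -0.04155758 -0.85652644]] [-61.67968848  26.51111538  91.75119901  19.78847559  86.44729854
 -50.08745004]
tilt 31.07121963864164 77.42262420382049
[-108.7   30.3   94.3] 3.586798286943317
[ -0.   0. 120.] 2.926829268292683
0.96 473 [0.25  0.258 0.018]
0.74 414 [ 0.267 -0.347  0.033]
0.66 880 [ 0.433 -0.213  0.022]
```

View pics/s2.png

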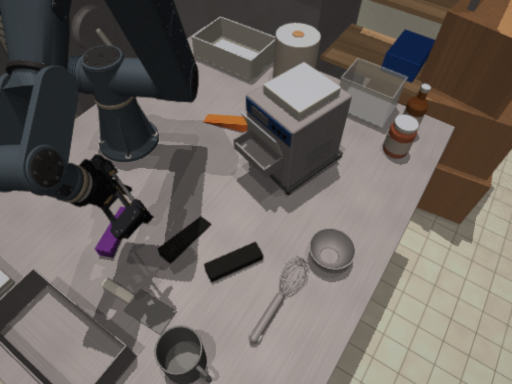

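The side view shows the leaning gripper at (130,210), open, short of the wedge at (185,240). Nothing has been disturbed. Approaching now.

Call:
move_arm(increments=[{"xyz": [-27, 7.5, 23.5], "roll": 0, "grip": 100}, {"xyz": [-27, 7.5, 23.5], "roll": 0, "grip": 100}, {"xyz": [-27, 7.5, 23.5], "roll": 0, "grip": 100}, {"xyz": [-27, 7.5, 23.5], "roll": 0, "grip": 100}])

```text
time_s: 11.32
position: [0.4048, -0.3302, 0.1138]
tcp_rot: [[0.272, 0.956, 0.112], [0.814, -0.291, 0.503], [0.514, -0.046, -0.857]]
force: [-0.6, 0.7, 0.7]
opening: 0.995
grasp_force: 0.0
```

Call:
move_arm(increments=[{"xyz": [0, 0, 35], "roll": 0, "grip": 100}, {"xyz": [0, 0, 30], "roll": 0, "grip": 100}])

```text
time_s: 11.48
position: [0.4118, -0.2975, 0.057]
tcp_rot: [[0.274, 0.955, 0.113], [0.813, -0.292, 0.504], [0.514, -0.047, -0.856]]
force: [-0.7, -0.7, -0.4]
opening: 1.001
grasp_force: 0.0
```

```bash
python3 -c "
from h import *
s=bot.read_state();p=s['position'];R=np.array(s['tcp_rot']);print(s['time_s'],p,s['force'])
print(plan(p,[.419,-.270,.012]))
p,d=bot.capture('side');cv2.imwrite('pics/s3.png',cv2.resize(p[170:300,80:280],None,fx=3.5,fy=3.5)[:,:,::-1])
p,d=bot.capture('top');cv2.imwrite('pics/t3.png',cv2.resize(p[130:280,270:440],None,fx=4,fy=4)[:,:,::-1])
"
```

```text
11.4833 [ 0.41181327 -0.29754306  0.05703562] [-0.72790863 -0.65031812 -0.38896905]
[ 1.2  0.9 53.3]
```

View pics/s3.png

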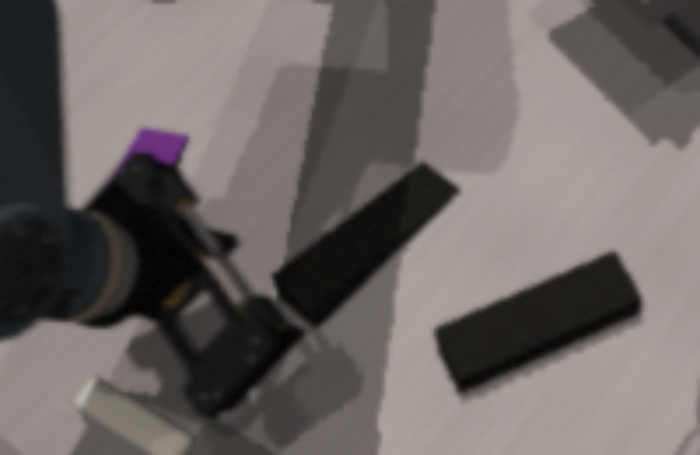

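The crop shows the open fingers at (230,240) and (240,360), straddling the line of the wedge heel at (300,300). Advance and close.

Call:
move_arm(increments=[{"xyz": [0, 0, 26], "roll": 0, "grip": 100}, {"xyz": [0, 0, 26], "roll": 0, "grip": 100}, {"xyz": [0, 0, 0], "roll": 0, "grip": 60}, {"xyz": [0, 0, 0], "roll": 0, "grip": 45}, {"xyz": [0, 0, 0], "roll": 0, "grip": 30}])

```text
time_s: 12.0
position: [0.4183, -0.2721, 0.0161]
tcp_rot: [[0.269, 0.956, 0.113], [0.815, -0.289, 0.503], [0.513, -0.043, -0.857]]
force: [1.4, -0.4, 0.4]
opening: 0.855
grasp_force: 0.0
```

Call:
move_arm(increments=[{"xyz": [0, 0, 0], "roll": 0, "grip": 20}, {"xyz": [0, 0, 0], "roll": 0, "grip": 10}, {"xyz": [0, 0, 0], "roll": 0, "grip": 10}, {"xyz": [0, 0, 0], "roll": 0, "grip": 10}, {"xyz": [0, 0, 0], "roll": 0, "grip": 10}])

```text
time_s: 12.42
position: [0.4179, -0.2708, 0.0152]
tcp_rot: [[0.27, 0.956, 0.113], [0.814, -0.289, 0.504], [0.515, -0.044, -0.856]]
force: [-0.3, -2.3, 3.6]
opening: 0.523
grasp_force: 29.1
```

```bash
cat >> h.py <<'E'
def wedge(n='side',near=None):
    p,d=bot.capture(n);w=cloud(n,d)
    for r in bot.trace('wedge_mid',n):
        m=cv2.erode(r['mask'].astype(np.uint8),np.ones((2,2)))>0
        q=w[m&np.isfinite(w[...,2])]
        if len(q)<20 or p[m].mean()>60: continue
        rr=cv2.minAreaRect(cv2.convexHull(q[:,:2].astype(np.float32)));b=cv2.boxPoints(rr);a=max((b[1]-b[0],b[2]-b[1]),key=np.linalg.norm)
        a=a*np.sign(a[1]);h=np.degrees(np.arctan2(a[1],a[0]));k=(q-[*rr[0],0])[:,:2]@(a/np.linalg.norm(a))
        print(n,'wedge',round(r['conf'],2),len(q),np.round(rr[0],3),np.round(rr[1],3),'heading',h.round(1),'z heel/mid/tip',[np.median(q[abs(k-x)<.015,2]).round(3) for x in(-.07,0,.07)])
E
python3 -c "
from h import *
s=bot.read_state();print(s['time_s'],s['position'],s['force'],s['opening'],s['grasp_force'])
wedge();wedge('top')
p,d=bot.capture('side');cv2.imwrite('pics/s4.png',cv2.resize(p[170:300,80:280],None,fx=3.5,fy=3.5)[:,:,::-1])
"
```

```text
12.4167 [ 0.41791358 -0.27084369  0.0151699 ] [-0.29778701 -2.32879861  3.58977823] 0.5228614033499861 29.12817971577132
side wedge 0.91 778 [ 0.427 -0.191] [0.161 0.045] heading 84.2 z heel/mid/tip [np.float64(0.034), np.float64(0.02), np.float64(0.007)]
```

View pics/s4.png

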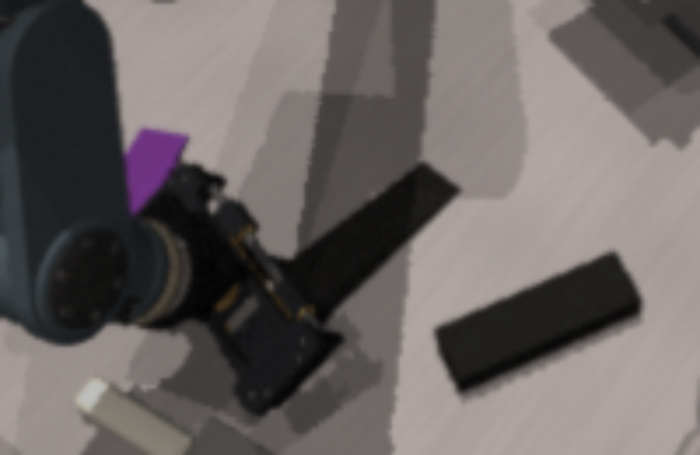

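Call:
move_arm(increments=[{"xyz": [8, -1, -13], "roll": 0, "grip": 10}, {"xyz": [21, -13, 13.5], "roll": 0, "grip": 10}, {"xyz": [21, -13, 13.5], "roll": 0, "grip": 10}, {"xyz": [21, -13, 13.5], "roll": 0, "grip": 10}, {"xyz": [21, -13, 13.5], "roll": 0, "grip": 10}])

```text
time_s: 13.08
position: [0.3954, -0.1583, 0.0289]
tcp_rot: [[0.27, 0.957, 0.11], [0.814, -0.288, 0.504], [0.514, -0.046, -0.856]]
force: [0.0, 0.6, -3.5]
opening: 0.521
grasp_force: 29.2
```

Call:
move_arm(increments=[{"xyz": [0, 0, 0], "roll": 0.1125, "grip": 10}, {"xyz": [0, 0, 0], "roll": 0.1125, "grip": 10}, {"xyz": [0, 0, 0], "roll": 0, "grip": 10}])

```text
time_s: 13.33
position: [0.3958, -0.1587, 0.0289]
tcp_rot: [[0.478, 0.872, 0.11], [0.729, -0.463, 0.505], [0.491, -0.161, -0.856]]
force: [0.0, -0.9, -3.4]
opening: 0.526
grasp_force: 29.2
```

```bash
python3 -c "
from h import *
s=bot.read_state();p=np.array(s['position']);R=np.array(s['tcp_rot']);print(s['time_s'],p,R[:,1],s['force'],s['opening'],s['grasp_force'])
print('u,v',p[:2]@[.2924,.9563],p[:2]@[.9563,-.2924],'down14:',R.T@[0,0,-14])
wedge();wedge('top')
"
```

```text
13.3333 [ 0.39578816 -0.15870607  0.02887674] [ 0.87171666 -0.46272756 -0.16122429] [ 0.03587601 -0.87032887 -3.4190369 ] 0.525986959853132 29.193513600450558
u,v -0.03604215637993702 0.4248978729629002 down14: [-6.87485588  2.25714003 11.98506051]
side wedge 0.85 710 [ 0.41  -0.082] [0.161 0.067] heading 76.5 z heel/mid/tip [np.float64(0.046), np.float64(0.031), np.float64(0.013)]
top wedge 0.93 630 [ 0.413 -0.09 ] [0.166 0.047] heading 75.3 z heel/mid/tip [np.float64(0.048), np.float64(0.031), np.float64(0.013)]
```

Call:
move_arm(increments=[{"xyz": [-6, 2, 10.5], "roll": 0, "grip": 10}, {"xyz": [0, 0, 0], "roll": 0, "grip": 10}, {"xyz": [0, 0, 0], "roll": 0, "grip": 100}, {"xyz": [0, 0, 0], "roll": 0, "grip": 100}, {"xyz": [0, 0, 0], "roll": 0, "grip": 100}])

```text
time_s: 13.95
position: [0.3961, -0.159, 0.0174]
tcp_rot: [[0.476, 0.872, 0.111], [0.728, -0.462, 0.506], [0.493, -0.16, -0.855]]
force: [0.2, 0.1, 0.1]
opening: 0.669
grasp_force: 0.0
```

Call:
move_arm(increments=[{"xyz": [0, 0, 0], "roll": 0, "grip": 100}, {"xyz": [0, 0, 0], "roll": 0, "grip": 100}, {"xyz": [0, 0, 0], "roll": -0.1125, "grip": 100}, {"xyz": [0, 0, 0], "roll": -0.1125, "grip": 100}, {"xyz": [0, 0, 0], "roll": 0, "grip": 100}])

```text
time_s: 14.37
position: [0.3962, -0.1591, 0.0173]
tcp_rot: [[0.268, 0.957, 0.111], [0.814, -0.286, 0.506], [0.516, -0.045, -0.856]]
force: [0.2, 0.7, 0.8]
opening: 0.977
grasp_force: 0.0
```

```bash
python3 -c "
from h import *
s=bot.read_state();p=np.array(s['position']);R=np.array(s['tcp_rot']);print(s['time_s'],p,R[:,1],s['force'],s['opening'],s['grasp_force'])
print('u,v',p[:2]@[.2924,.9563],p[:2]@[.9563,-.2924],'down14:',R.T@[0,0,-14])
wedge();wedge('top')
p,d=bot.capture('side');cv2.imwrite('pics/s5.png',cv2.resize(p[100:290,80:340],None,fx=3,fy=3)[:,:,::-1])
"
```

```text
14.3667 [ 0.39615788 -0.15909114  0.01725061] [ 0.95709721 -0.28627599 -0.04484399] [0.22028014 0.69343947 0.76654297] 0.9767982126496806 0.0
u,v -0.036302290743180886 0.4253640339283526 down14: [-7.21915369  0.62781588 11.97871726]
side wedge 0.56 644 [ 0.42  -0.095] [0.185 0.055] heading 79.6 z heel/mid/tip [np.float64(0.037), np.float64(0.024), np.float64(0.009)]
top wedge 0.74 629 [ 0.417 -0.09 ] [0.166 0.046] heading 73.5 z heel/mid/tip [np.float64(0.034), np.float64(0.02), np.float64(0.005)]
```

View pics/s5.png

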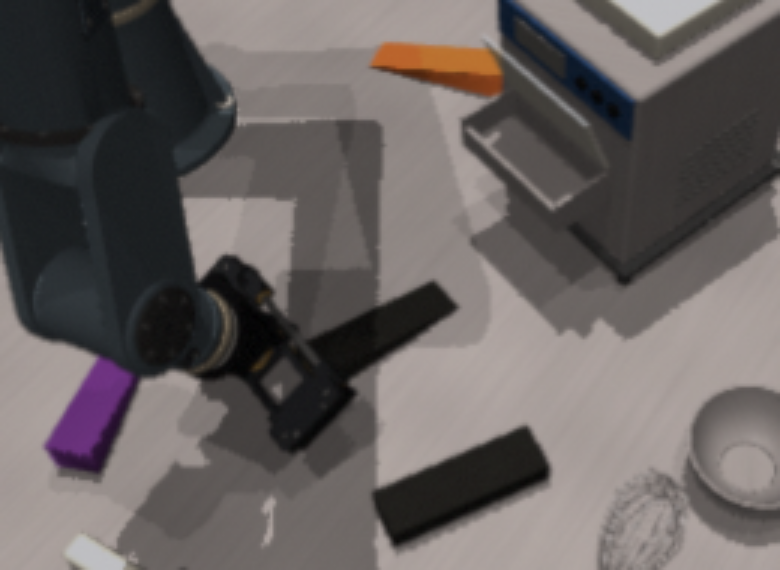

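The crop shows the wedge at (390,330) pointing squarely at the dispenser front, with the fingers straddling its heel at (310,380). Regrip and slide.

Call:
move_arm(increments=[{"xyz": [-1, 0, 2], "roll": 0, "grip": 50}, {"xyz": [0, 0, 0], "roll": 0, "grip": 10}, {"xyz": [0, 0, 0], "roll": 0, "grip": 10}, {"xyz": [0, 0, 0], "roll": 0, "grip": 10}, {"xyz": [0, 0, 0], "roll": 0, "grip": 10}])

```text
time_s: 15.03
position: [0.3961, -0.1589, 0.0149]
tcp_rot: [[0.27, 0.956, 0.111], [0.813, -0.288, 0.506], [0.516, -0.046, -0.856]]
force: [-0.1, -0.9, -0.7]
opening: 0.709
grasp_force: 0.0
```

Call:
move_arm(increments=[{"xyz": [0, 0, 0], "roll": 0, "grip": 10}, {"xyz": [0, 0, 0], "roll": 0, "grip": 10}, {"xyz": [17, 0, 10.3], "roll": 0, "grip": 10}, {"xyz": [17, 0, 10.3], "roll": 0, "grip": 10}, {"xyz": [17, 0, 10.3], "roll": 0, "grip": 10}])

```text
time_s: 15.45
position: [0.4138, -0.1024, 0.0144]
tcp_rot: [[0.271, 0.956, 0.112], [0.814, -0.29, 0.504], [0.514, -0.045, -0.857]]
force: [0.2, 0.5, -1.6]
opening: 0.505
grasp_force: 29.6
```

Call:
move_arm(increments=[{"xyz": [17, 0, 10.3], "roll": 0, "grip": 10}, {"xyz": [17, 0, 10.3], "roll": 0, "grip": 10}, {"xyz": [17, 0, 10.3], "roll": 0, "grip": 10}, {"xyz": [0, 0, 0], "roll": 0, "grip": 10}])

```text
time_s: 15.78
position: [0.4294, -0.0411, 0.0149]
tcp_rot: [[0.268, 0.958, 0.107], [0.813, -0.284, 0.508], [0.517, -0.049, -0.854]]
force: [-0.7, 0.8, -1.3]
opening: 0.506
grasp_force: 29.6
```

```bash
python3 -c "
from h import *
s=bot.read_state();p=np.array(s['position']);R=np.array(s['tcp_rot']);print(s['time_s'],p,R[:,1],s['force'],s['opening'],s['grasp_force'])
print('u,v',p[:2]@[.2924,.9563],p[:2]@[.9563,-.2924])
wedge();wedge('top')
"
```

```text
15.7833 [ 0.42935928 -0.04105736  0.01486315] [ 0.95756189 -0.28404434 -0.04892898] [-0.70753318  0.80384863 -1.33089237] 0.5059395013911577 29.58125459369322
u,v 0.08628149671315448 0.42260144810324873
side wedge 0.65 474 [0.455 0.042] [0.135 0.042] heading 76.1 z heel/mid/tip [np.float64(0.031), np.float64(0.018), np.float64(0.006)]
top wedge 0.59 356 [0.447 0.019] [0.11 0.04] heading 77.0 z heel/mid/tip [np.float64(0.028), np.float64(0.02), np.float64(0.013)]
```

Call:
move_arm(increments=[{"xyz": [13.7, 0.5, 8.2], "roll": 0, "grip": 10}, {"xyz": [13.7, 0.5, 8.2], "roll": 0, "grip": 10}, {"xyz": [13.7, 0.5, 8.2], "roll": 0, "grip": 10}, {"xyz": [13.7, 0.5, 8.2], "roll": 0, "grip": 10}, {"xyz": [13.7, 0.5, 8.2], "roll": 0, "grip": 10}])

```text
time_s: 16.4
position: [0.4568, 0.0298, 0.0145]
tcp_rot: [[0.271, 0.956, 0.113], [0.813, -0.29, 0.504], [0.515, -0.045, -0.856]]
force: [-0.2, -0.9, -2.8]
opening: 0.504
grasp_force: 29.6
```

Call:
move_arm(increments=[{"xyz": [7, 0, 4.2], "roll": 0, "grip": 10}, {"xyz": [7, 0, 4.2], "roll": 0, "grip": 10}, {"xyz": [0, 0, 0], "roll": 0, "grip": 10}])

```text
time_s: 16.65
position: [0.4615, 0.0455, 0.0145]
tcp_rot: [[0.269, 0.956, 0.113], [0.815, -0.289, 0.503], [0.513, -0.043, -0.857]]
force: [0.5, 0.1, -3.5]
opening: 0.504
grasp_force: 29.6
```

```bash
python3 -c "
from h import *
s=bot.read_state();p=np.array(s['position']);R=np.array(s['tcp_rot']);print(s['time_s'],p,R[:,1],s['force'],s['opening'],s['grasp_force'])
print('u,v',p[:2]@[.2924,.9563],p[:2]@[.9563,-.2924])
wedge()
p,d=bot.capture('side');cv2.imwrite('pics/s6.png',cv2.resize(p[70:250,160:380],None,fx=3.3,fy=3.3)[:,:,::-1])
"
```

```text
16.65 [0.46152773 0.04547158 0.01446909] [ 0.9564389  -0.28868913 -0.04339613] [ 0.52822843  0.05081904 -3.5220492 ] 0.5044324017199305 29.589706586211832
u,v 0.178435176082759 0.42806307680226974
side wedge 0.54 168 [0.475 0.082] [0.107 0.041] heading 73.9 z heel/mid/tip [np.float64(nan), np.float64(0.027), np.float64(nan)]
  return _methods._mean(a, axis=axis, dtype=dtype,
  ret = ret.dtype.type(ret / rcount)
```

View pics/s6.png

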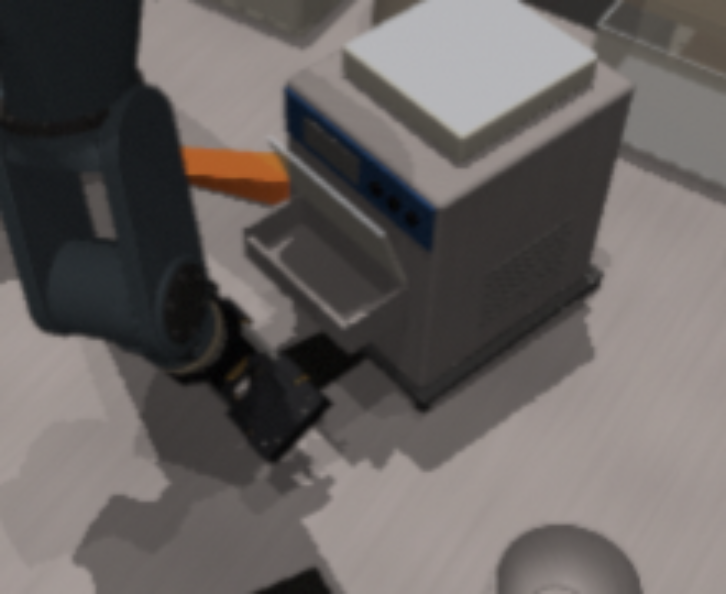

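The crop shows the wedge at (320,355) entering under the chute, centred and square, with the gripper body clear of the chute lip. Continue slowly.

Call:
move_arm(increments=[{"xyz": [6.9, 0, 4.4], "roll": 0, "grip": 10}, {"xyz": [6.9, 0, 4.4], "roll": 0, "grip": 10}, {"xyz": [6.9, 0, 4.4], "roll": 0, "grip": 10}])

```text
time_s: 17.05
position: [0.4693, 0.0662, 0.014]
tcp_rot: [[0.27, 0.956, 0.116], [0.816, -0.291, 0.499], [0.511, -0.04, -0.859]]
force: [-4.8, -15.9, 11.9]
opening: 0.505
grasp_force: 29.7
```

Call:
move_arm(increments=[{"xyz": [4.3, 0, 2.7], "roll": 0, "grip": 10}, {"xyz": [4.3, 0, 2.7], "roll": 0, "grip": 10}, {"xyz": [0, 0, 0], "roll": 0, "grip": 10}])

```text
time_s: 17.3
position: [0.4726, 0.0771, 0.0141]
tcp_rot: [[0.27, 0.956, 0.116], [0.815, -0.291, 0.5], [0.512, -0.041, -0.858]]
force: [-0.9, -8.2, 3.8]
opening: 0.501
grasp_force: 29.6
```

```bash
cat > f.py <<'E'
from h import *
s=bot.read_state();p=np.array(s['position']);R=np.array(s['tcp_rot']);f=np.array(s['force']);print(s['time_s'],p,f,s['opening'],s['grasp_force'])
print('u,v',p[:2]@[.2924,.9563],p[:2]@[.9563,-.2924],'force along u',f[:2]@[.29,.957])
# lean from tilt of the dispenser lid / front: change of side cloud
W0=np.load('side_w.npy');W=cloud('side',bot.capture('side')[1]);m=np.zeros((384,512),bool);m[80:105,280:325]=1
q=W[m];q=q[(q[:,2]>.25)];c=q.mean(0);n=np.linalg.svd(q-c,full_matrices=False)[2][2];n*=np.sign(n[2])
q0=W0[m];q0=q0[q0[:,2]>.25];c0=q0.mean(0);n0=np.linalg.svd(q0-c0,full_matrices=False)[2][2];n0*=np.sign(n0[2])
print('lid pitch along u: start',n0[:2]@[.29,.957],'now',n[:2]@[.29,.957],'dz',c[2]-c0[2])
E
python3 f.py
```

```text
17.3 [0.47255499 0.07706573 0.01409199] [-0.88315276 -8.17906091  3.75284925] 0.5013462569064344 29.62703070084899
u,v 0.21187303536265764 0.4293703191555671 force along u -8.083475590298702
lid pitch along u: start -0.04992679988797482 now -0.0564982955848177 dz 0.003181924621102672
```

Call:
move_arm(increments=[{"xyz": [3.5, 0, 2.2], "roll": 0, "grip": 10}, {"xyz": [3.5, 0, 2.2], "roll": 0, "grip": 10}, {"xyz": [3.5, 0, 2.2], "roll": 0, "grip": 10}])

```text
time_s: 17.6
position: [0.476, 0.0872, 0.0139]
tcp_rot: [[0.269, 0.956, 0.117], [0.817, -0.291, 0.498], [0.51, -0.039, -0.859]]
force: [-13.0, -30.2, 25.4]
opening: 0.508
grasp_force: 30.0
```

```bash
cat > f.py <<'E'
from h import *
s=bot.read_state();p=np.array(s['position']);R=np.array(s['tcp_rot']);f=np.array(s['force']);print(s['time_s'],p,f,s['opening'],s['grasp_force'])
print('u,v',p[:2]@[.2924,.9563],p[:2]@[.9563,-.2924],'force along u',f[:2]@[.29,.957])
for c in('side','top'):
    if c=='top' and 0: continue
    W0=np.load(c+'_w.npy');W=cloud(c,bot.capture(c)[1])
    def fit(W):
        u=W[...,:2]@[.29,.957];v=W[...,:2]@[.957,-.29];m=(W[...,2]>.29)&(W[...,2]<.35)&(u>.28)&(u<.48)&(abs(v-.427)<.08)
        q=W[m];a=np.linalg.lstsq(np.c_[u[m]-.27,v[m]-.427,np.ones(m.sum())],q[:,2],rcond=None)[0]
        r=q[:,2]-np.c_[u[m]-.27,v[m]-.427,np.ones(m.sum())]@a;k=abs(r)<.006
        a=np.linalg.lstsq(np.c_[u[m]-.27,v[m]-.427,np.ones(m.sum())][k],q[k,2],rcond=None)[0];return a[0],a[2],k.sum()
    print(c,'pitch,z at edge: start',fit(W0),'now',fit(W))
E
python3 f.py
```

```text
17.6 [0.4759795  0.08716809 0.01387048] [-12.96308777 -30.20642473  25.39875577] 0.5078407231963112 30.030406237885927
u,v 0.2225352511477097 0.4296912447223216 force along u -32.66684391786677
side pitch,z at edge: start (np.float64(0.04045498472032249), np.float64(0.30812861567055133), np.int64(2114)) now (np.float64(0.02056063528502459), np.float64(0.3142247372211646), np.int64(1719))
top pitch,z at edge: start (np.float64(0.04052872755562231), np.float64(0.3058393831810745), np.int64(3028)) now (np.float64(0.00157726459633255), np.float64(0.31510139902110185), np.int64(3003))
```

Top view: pitch has gone from 0.0405 to 0.0016 rad (level) and the push force is 33 N, so it is jammed. Let go and retreat.

Call:
move_arm(increments=[{"xyz": [0, 0, 0], "roll": 0, "grip": 100}, {"xyz": [0, 0, 0], "roll": 0, "grip": 100}, {"xyz": [0, 0, 0], "roll": 0, "grip": 100}, {"xyz": [0, 0, 0], "roll": 0, "grip": 100}, {"xyz": [0, 0, 0], "roll": 0, "grip": 100}])

```text
time_s: 18.12
position: [0.4737, 0.0922, 0.0137]
tcp_rot: [[0.27, 0.957, 0.11], [0.813, -0.288, 0.506], [0.516, -0.047, -0.855]]
force: [-0.9, -0.1, -0.3]
opening: 0.798
grasp_force: 0.0
```

Call:
move_arm(increments=[{"xyz": [0, 0, -15], "roll": 0, "grip": 100}, {"xyz": [0, 0, -25], "roll": 0, "grip": 100}, {"xyz": [-5, 0, -30], "roll": 0, "grip": 100}, {"xyz": [-10, 0, -35], "roll": 0, "grip": 100}, {"xyz": [-10, 0, -35], "roll": 0, "grip": 100}])

```text
time_s: 18.53
position: [0.4505, 0.0008, 0.1213]
tcp_rot: [[0.269, 0.957, 0.108], [0.813, -0.286, 0.507], [0.516, -0.049, -0.855]]
force: [1.7, -1.2, 0.4]
opening: 0.999
grasp_force: 0.0
```

```bash
python3 f.py; python3 -c "
from h import *
wedge()
p,d=bot.capture('side');cv2.imwrite('pics/s7.png',cv2.resize(p[70:250,160:380],None,fx=3.3,fy=3.3)[:,:,::-1])
" 2>/dev/null
```

```text
18.5333 [0.45049171 0.00080629 0.12132287] [ 1.65647198 -1.16031907  0.35146955] 0.998679209668592 0.0
u,v 0.13249483301637502 0.4305694586655148 force along u -0.630048480651378
side pitch,z at edge: start (np.float64(0.04045498472032249), np.float64(0.30812861567055133), np.int64(2114)) now (np.float64(0.022890081785367625), np.float64(0.313822904299281), np.int64(1679))
top pitch,z at edge: start (np.float64(0.04052872755562231), np.float64(0.3058393831810745), np.int64(3028)) now (np.float64(0.0006002455241444497), np.float64(0.31512049436186457), np.int64(3005))
side wedge 0.56 254 [0.486 0.104] [0.072 0.038] heading 75.0 z heel/mid/tip [np.float64(nan), np.float64(0.031), np.float64(nan)]
```

View pics/s7.png

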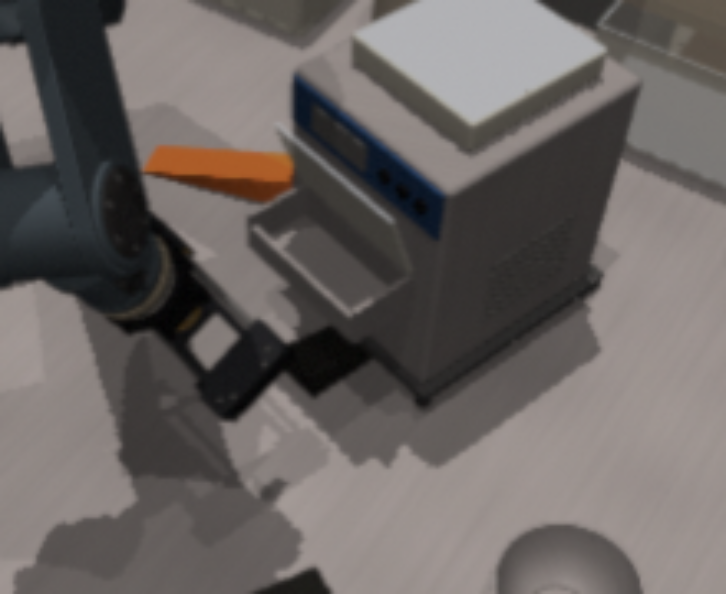

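The crop shows the dispenser upright, with the wedge at (330,355) jammed squarely under the middle of the front edge and the gripper clear of it at (240,370). Pitch holds at 0.0006 rad. Handing in.

```bash
python3 -c "
from rig import bot
print(bot.hand_in())"
```

```text
the job is handed in; nothing more can be done
None
```

The black wedge is jammed square under the middle of the dispenser's front edge, the dispenser measured level from the top camera, and the gripper has let go; I handed the job in at about 18.5 s and got no verdict back.

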